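Close the topping crocks with their own lids

TASK

Breakfast is over: close all four topping crocks, each with the wooden lid made for it (large round, small round, square, oblong), lined up with its crock and fully home in its mouth so that it lies level on the rim. Set the lids down gently rather than letting them fall, leave the crocks where they stand, and do not knock over or shove the glass tumbler and the espresso cup that stand among them.

Things in the scene. Friction and masses are not known exactly. Their poses are not given: they have to be found in the camera images.
- lid_large: Pale wood lid, round, 114 mm in diameter, loose, right way up, 0.03 to 0.13 kg; a 5 mm deep plug below, 84 mm in diameter, enters the large round crock with 7 mm play around; on top a central round knob, 22 mm. Origin: centre of the plug's underside; above it the plate is at z 5 to 13 mm, the grip 13 to 41 mm. Seated, the plate rests on the rim, origin 35 mm above the crock's. Any yaw will do.
- lid_small: Pale wood lid, round, 82 mm in diameter, loose, right way up, 0.03 to 0.13 kg; a 5 mm deep plug below, 52 mm in diameter, enters the small round crock with 7 mm play around; on top a central round knob, 22 mm. Origin: centre of the plug's underside; above it the plate is at z 5 to 13 mm, the grip 13 to 41 mm. Seated, the plate rests on the rim, origin 35 mm above the crock's. Any yaw will do.
- lid_square: Pale wood lid, square, 90 x 90 mm, loose, right way up, 0.03 to 0.13 kg; a 5 mm deep plug below, 60 x 60 mm, enters the square crock with 7 mm play around; on top a central knob 22 x 22 mm in line. Origin: centre of the plug's underside; above it the plate is at z 5 to 13 mm, the grip 13 to 41 mm. Seated, the plate rests on the rim, origin 35 mm above the crock's. x, y along the edges.
- lid_oblong: Pale wood lid, oblong, 114 (x) by 78 mm (y), loose, right way up, 0.03 to 0.13 kg; a 5 mm deep plug below, 84 x 48 mm, enters the oblong crock with 7 mm play around; on top a central bar grip, 60 mm (x) by 18 mm (y). Origin: centre of the plug's underside; above it the plate is at z 5 to 13 mm, the grip 13 to 41 mm. Seated, the plate rests on the rim, origin 35 mm above the crock's. x: lengthwise.
- crock_large: Fired red-clay crock, round, 108 mm in diameter, 40 mm tall, walls 5 mm thick, open at the top and filled with hazelnuts to about 14 mm below the rim; stands loose on the counter (0.55 kg). Origin: centre of its underside, on the counter; z up to the rim at 40 mm. Its lid is the large round, 114 mm one.
- crock_small: Fired red-clay crock, round, 76 mm in diameter, 40 mm tall, walls 5 mm thick, open at the top and filled with chocolate drops to about 14 mm below the rim; stands loose on the counter (0.35 kg). Origin: centre of its underside, on the counter; z up to the rim at 40 mm. Its lid is the small round, 82 mm one.
- crock_square: Fired red-clay crock, square, 84 x 84 mm, 40 mm tall, walls 5 mm thick, open at the top and filled with sugar cubes to about 14 mm below the rim; stands loose on the counter (0.5 kg). Origin: centre of its underside, on the counter; z up to the rim at 40 mm, x and y parallel to its sides. Its lid is the square one.
- crock_oblong: Fired red-clay crock, oblong, 108 mm along x and 72 mm along y, 40 mm tall, walls 5 mm thick, open at the top and filled with almonds to about 14 mm below the rim; stands loose on the counter (0.5 kg). Origin: centre of its underside, on the counter; z up to the rim at 40 mm, x along its length. Its lid is the oblong one.
- tumbler: Empty glass tumbler, 54 mm across the rim, 70 mm tall, standing loose among the crocks. Origin: centre of its underside. A bystander: leave it standing.
- espresso_cup: Blue-glazed espresso cup, 52 mm across the rim, 50 mm tall, with a small handle reaching 43 mm from its axis along its +y, standing loose among the crocks. Origin: centre of its underside. A bystander: leave it standing.

How it is judged:
At the end, for the whole second after the job is handed in: Each lid sits in its own crock: centres within 10 mm, lid origin 32 to 38 mm above the crock's underside, lid and crock level within 0.06 rad, edges of the square and oblong lids within 0.17 rad of their crocks' (any quarter turn; either way round); all at rest (horizontal distance between lid_large and crock_large below 0.01 m and z of lid_large in the frame of crock_large between 0.032 and 0.038 m and angle between each of lid_large, crock_large, lid_small, crock_small, lid_square, crock_square, lid_oblong, crock_oblong's own z axis and vertical below 0.06 rad and linear speed of each of lid_large, crock_large, lid_small, crock_small, lid_square, crock_square, lid_oblong, crock_oblong below 0.02 m/s and horizontal distance between lid_small and crock_small below 0.01 m and z of lid_small in the frame of crock_small between 0.032 and 0.038 m and horizontal distance between lid_square and crock_square below 0.01 m and z of lid_square in the frame of crock_square between 0.032 and 0.038 m and horizontal distance between lid_oblong and crock_oblong below 0.01 m and z of lid_oblong in the frame of crock_oblong between 0.032 and 0.038 m and angle between the x axis of lid_oblong and the x axis of crock_oblong, either way round below 0.17 rad and (angle between the x axis of lid_square and the x axis of crock_square, either way round below 0.17 rad or angle between the x axis of lid_square and the y axis of crock_square, either way round below 0.17 rad)); the robot touches nothing.
It fails at once if a lid is dropped (falls free, out of the gripper, faster than 0.6 m/s) ((linear speed of lid_large above 0.6 m/s and contact force between lid_large and the fingers below 0.05 N) or (linear speed of lid_small above 0.6 m/s and contact force between lid_small and the fingers below 0.05 N) or (linear speed of lid_square above 0.6 m/s and contact force between lid_square and the fingers below 0.05 N) or (linear speed of lid_oblong above 0.6 m/s and contact force between lid_oblong and the fingers below 0.05 N)).
It fails at once if a crock is pushed more than 30 mm from its place (distance of any of crock_large, crock_small, crock_square, crock_oblong from where it was at the start of the episode above 0.03 m).
It fails at once if the glass tumbler is knocked over or pushed more than 30 mm (distance of tumbler from where it was at the start of the episode above 0.03 m or angle between tumbler's own z axis and vertical above 0.5 rad).
It fails at once if the espresso cup is knocked over or pushed more than 30 mm (distance of espresso_cup from where it was at the start of the episode above 0.03 m or angle between espresso_cup's own z axis and vertical above 0.5 rad).
It also fails if it takes over 99 s, if anything falls off the work surface, if the arm or the gripper's body presses on something with over 40 N, if the wrist force passes 120 N, or if a joint passes its speed limit or range.

ROBOT

A 6-joint arm with a two-finger parallel gripper is mounted at the origin on the work surface. World frame = base frame: x ahead of the robot, y to its left, z up, the work surface at z = 0. Lengths are in m, angles in rad, forces in N, time in s.
With the tool pointing down it reaches from about 0.375 to 0.75 m from the base axis. Payload 9 kg.
Tool frame: the origin (TCP) lies midway between the tips of the shut fingers; the grasp point (between the pads) lies 19 mm behind it; z points along the fingers, y is the direction in which the jaws open and shut (so a half turn about z gives the same grasp; the last joint's range is limited). The gripper opens to 85 mm and grips with 20 to 120 N. Pads are 22 mm wide; open, the fingers measure 114 mm over their backs; the gripper's body (76 mm by 85 mm) begins 54 mm behind the grasp point. The pads swing forward as they close: fully open they stand 13 mm farther back than shut.
Start: joints at [1.045, 0.104, 0.097, 1.564, 0, 1.353], TCP at [0.182, 0.572, 0.231] pointing down, gripper open.
Joint ranges: [-2.99, 2.99], [-0.84, 1.86], [-1.1, 1.16], [-1.84, 2.11], [-1.51, 1.56], [-3.14, 3.14]. Speed limits (rad/s): [2.22, 2.22, 2.57, 3.14, 3.14, 3.14].

INTERFACE

Orientations are given as a rotation vector (axis times angle).
In Python, from cell import * gives the robot as it stands.
- The arm moves only by the tool step_arm, never from a script. Its argument "moves" is a list of rows, each a list of 7 numbers: the opening, from -1 (shut) to 1 (fully open), so that 0 is half open, then the shift along the tool's x, y, z in m, then the turn, a rotation vector about the tool's x, y, z in degrees. A call has 1 to 10 rows; each row is the pose to reach, as a shift and turn from the pose commanded when the call began, along the tool's axes at that moment; what a row does not reach only later rows make up. A row lasts 1/8 s, in which the tool goes at most 62.5 mm and 10.7 degrees, less where a joint would pass 70% of its speed; a pose out of reach is approached as far as the arm can. A call with a gripper value outside its range is refused whole. The fingers move at their own pace and stop on an object; "squeeze" is the grip in N (left out, the last holds). Time passes only in rows, so rows that repeat a pose let the fingers close. It gives the time, the measured TCP pose, the force and the opening at its end, in the units of the state.
- get_obs(): the state, without advancing time (a new reading comes with each control period).
- snapshot(name): name is "side" or "top" or "wrist"; returns a dict with "color" (480x640x3 uint8, blue, green, red), "intrinsics" (3x3 intrinsics, pixels), "rvec" (rotation vector, rad) and "tvec" (3), from world to camera coordinates, as OpenCV has them. Camera axes: x right, y down, z forward; pixel columns grow to the right and rows downward; lengths in m; the calibration is good to about 2 mm. The wrist camera is an equidistant fisheye: a pixel r from the principal point sees the ray r / f radians off the axis. A picture is of the moment at which its call begins. There is no depth.
- job_done(): hands the job in, once; it reports no verdict.
The state is a dict: "t": time; "joint_pos": joint angles; "qvel": joint speeds; "joint_torque": joint torques, N m; "eef_pos": TCP position; "tcp_rot": TCP orientation; "ft_force": force on the tool from outside, world axes, zero at the start; "ft_torque": the same for the moment, N m; "opening": opening from 0.0 (shut) to 1.0 (fully open).
Only numpy, scipy, OpenCV 4.12 (cv2) and the standard library are available. Lean on these libraries where they do the work, as an engineer would, in place of code of your own. Each camera call takes 0.05 s, during which the arm holds its last target.

## Working session

There is one attempt and no reset: what is moved stays moved. The work goes in short steps, Python scripts to look and compute and a tool call to move; the robot and the scene stay as the last step left them, time stands still between calls to the robot, and variables do not carry over. Pictures are saved under pics/ and viewed, and the job is handed in when it is done.

Besides the shell and the picture viewer there is one more tool, called after "Request:" by a JSON object that holds its "name" and its "arguments", one argument or row to a line. step_arm: Moves the arm, as the interface text tells. Its arguments: {"type":"object","properties":{"moves":{"type":"array"},"squeeze":{"type":"number"}},"required":["moves"]}

```bash
mkdir -p pics; ls
python3 - <<'E'
from cell import *
import cv2,numpy as np
o=get_obs();print(o)
for n in("top","side","wrist"):
    s=snapshot(n);cv2.imwrite(f"pics/{n}0.png",s["color"]);print(n,s["intrinsics"],s["rvec"],s["tvec"])
E
```

```text
pics
{'t': 0.0, 'joint_pos': array([1.04534183e+00, 1.04677966e-01, 9.64792921e-02, 1.56389361e+00,
       1.79390932e-05, 1.35312368e+00]), 'qvel': array([-0.00055899,  0.00028459, -0.00105065, -0.00104564, -0.00055131,
       -0.00077952]), 'joint_torque': array([ 1.04453247e-03, -5.56923401e+01,  5.03653336e+01,  1.68017799e-02,
       -2.31248387e-04,  2.41745039e-05]), 'eef_pos': array([0.18157109, 0.57152772, 0.23054033]), 'tcp_rot': array([-4.81481842e-01, -3.10398371e+00,  1.88625019e-03]), 'ft_force': array([0.24132584, 0.72291585, 0.18920258]), 'ft_torque': array([-0.06582547,  0.00493038, -0.04549461]), 'opening': 0.9972133391851775}
top [[446.83662182   0.         322.68319288]
 [  0.         446.83662182 236.67402234]
 [  0.           0.           1.        ]] [ 2.14850471 -2.10057366  0.15487485] [-0.00200398  0.52767657  0.77926585]
side [[573.16425352   0.         325.41045957]
 [  0.         573.16425352 235.65083354]
 [  0.           0.           1.        ]] [ 2.29404506 -0.43994808  0.20033176] [-0.50886403  0.14910503  1.01874307]
wrist [[371.64829954   0.         318.26825981]
 [  0.         371.64829954 242.98385602]
 [  0.           0.           1.        ]] [-2.31755032 -1.69539806 -0.27129922] [-0.60029269 -0.04066229  0.37985826]
```

View pics/top0.png

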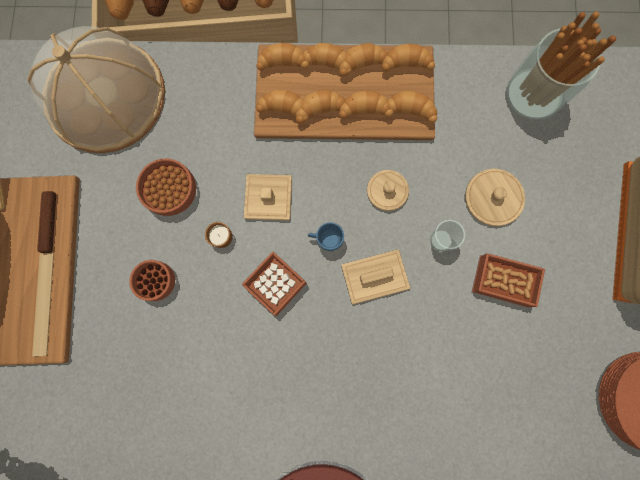

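View pics/side0.png

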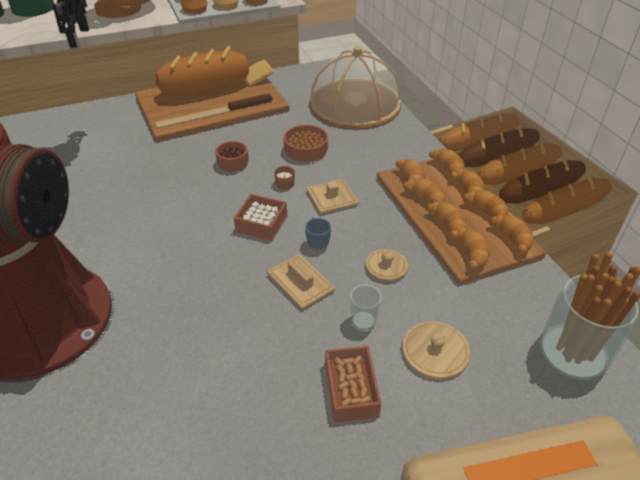

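View pics/wrist0.png

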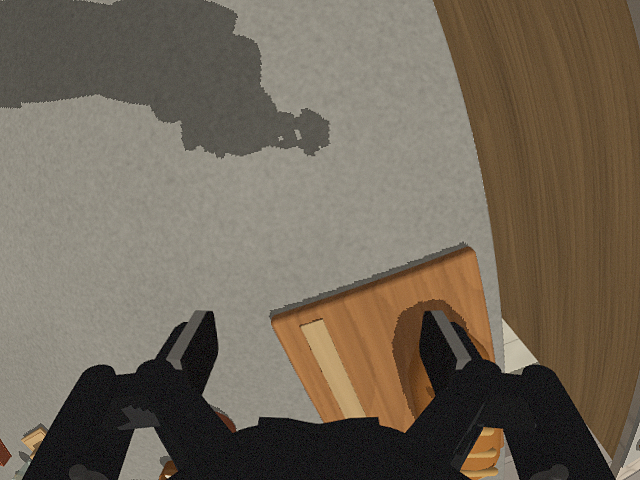

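The top view shows the following, by pixel position:

| Object | Pixel |
|---|---|
| large crock | (166,187) |
| small crock | (153,281) |
| square crock | (275,284) |
| oblong crock | (509,281) |
| square lid | (268,198) |
| small lid | (388,190) |
| large lid | (496,197) |
| oblong lid | (376,277) |
| blue cup | (329,236), handle to the left |
| tumbler | (449,236) |

There is also an unlisted small bowl at (218,236). I'll fit the silhouettes in both fixed cameras.

```bash
cat > h.py <<'E'
import cv2,numpy as np
from scipy.optimize import minimize
def proj(s,P): return cv2.projectPoints(np.asarray(P,float).reshape(-1,1,3),s["rvec"],s["tvec"],s["intrinsics"],None)[0].reshape(-1,2)
def outline(shape,a,b):
    if shape=="r":
        t=np.linspace(0,2*np.pi,48,endpoint=False);return np.c_[a/2*np.cos(t),a/2*np.sin(t)]
    return np.array([[a,b],[-a,b],[-a,-b],[a,-b]])/2
def pix2w(s,uv,z):
    R,_=cv2.Rodrigues(np.asarray(s["rvec"]));t=np.asarray(s["tvec"]).reshape(3)
    d=R.T@np.linalg.inv(s["intrinsics"])@[uv[0],uv[1],1];c=-R.T@t
    return c+d*(z-c[2])/d[2]
OB={"lid_large":("r",.114,.114,.022,.022),"lid_small":("r",.082,.082,.022,.022),"lid_square":("s",.09,.09,.022,.022),"lid_oblong":("s",.114,.078,.06,.018),
"crock_large":("r",.108,.108),"crock_small":("r",.076,.076),"crock_square":("s",.084,.084),"crock_oblong":("s",.108,.072)}
SEED={"lid_large":(496,197),"lid_small":(388,190),"lid_square":(268,198),"lid_oblong":(376,277),"crock_large":(166,187),"crock_small":(153,281),"crock_square":(275,284),"crock_oblong":(509,281)}
def layers(n):
    o=OB[n]
    if n[:3]=="lid":
        pl=outline(o[0],o[1],o[2]);k=outline(o[0],o[3],o[4]);pg=outline(o[0],o[1]-.03,o[2]-.03)
        return [[(pl,.005),(pl,.013)],[(k,.013),(k,.041)],[(pg,0),(pg,.005)]]
    p=outline(*o);return [[(p,0),(p,.04)]]
SC=8
def render(s,n,p,box,z0=0,sc=SC):
    x0,y0,x1,y1=box;im=np.zeros(((y1-y0)*sc,(x1-x0)*sc),np.uint8)
    c,sn=np.cos(p[2]),np.sin(p[2])
    for g in layers(n):
        P=np.vstack([np.c_[o@np.array([[c,sn],[-sn,c]])+p[:2],np.full(len(o),z+z0)] for o,z in g])
        q=(proj(s,P)+.5-[x0,y0])*sc
        h=cv2.convexHull(np.round(q*16).astype(np.int32))
        cv2.fillConvexPoly(im,h,1,shift=4)
    return im
def satmask(img):
    i=img.astype(float);return ((i[:,:,2]-i[:,:,0])>0.22*i.max(2)).astype(np.uint8)
def fit(s,n,p0,z0=0):
    q=proj(s,[[p0[0],p0[1],.03]])[0].astype(int);r=60
    box=(max(q[0]-r,0),max(q[1]-r,0),min(q[0]+r,640),min(q[1]+r,480))
    img=cv2.resize(s["color"][box[1]:box[3],box[0]:box[2]],None,fx=SC,fy=SC,interpolation=cv2.INTER_CUBIC)
    m=satmask(img)
    ext=cv2.dilate(render(s,n,p0,box,z0),np.ones((81,81),np.uint8))
    nl,lab,st,_=cv2.connectedComponentsWithStats(m*ext)
    k=1+np.argmax(st[1:,4]);m=(lab==k).astype(np.uint8)
    cs,_=cv2.findContours(m,cv2.RETR_EXTERNAL,cv2.CHAIN_APPROX_NONE)
    cs=[cv2.convexHull(c) for c in cs] if n[:5]=="crock" else cs
    m=np.zeros_like(m);cv2.drawContours(m,cs,-1,1,-1)
    def f(v):
        a=render(s,n,v,box,z0);return np.count_nonzero(a!=m)/m.sum()
    best=None
    rnd=OB[n][0]=="r"
    for y in ([0] if rnd else [p0[2]]+list(np.arange(0,np.pi,.3))):
        sx=np.array([[p0[0],p0[1],y]]+[[p0[0]+.01,p0[1],y],[p0[0],p0[1]+.01,y]]+[[p0[0],p0[1],y+(.15 if not rnd else 1e-9)]])
        r=minimize(f,sx[0],method="Nelder-Mead",options=dict(initial_simplex=sx,maxiter=120,xatol=1e-4,fatol=1e-4))
        if best is None or r.fun<best.fun: best=r
    return best.x,best.fun
E
python3 - <<'E'
from cell import *
from h import *
T=snapshot("top");S=snapshot("side")
import pickle;pickle.dump((T,S),open("s0.pkl","wb"))
for n in OB:
    w=pix2w(T,SEED[n],.01 if n[0]=="l" else .035)
    a,fa=fit(T,n,(w[0],w[1],0)); b,fb=fit(S,n,a)
    print(n,a.round(4),round(fa,3),"side",b.round(4),round(fb,3))
for n,uv in (("tumbler rim",(449,236)),("cup",(329,236)),("bowl",(218,236))): print(n,pix2w(T,uv,.03))
E
python3 - <<'E'
import cv2
a=cv2.imread("pics/top0.png")
cv2.imwrite("pics/c1.png",cv2.resize(a[160:310,300:500],None,fx=4,fy=4,interpolation=2))
E
```

```text
lid_large [ 0.6187 -0.3201 -0.    ] 0.017 side [ 0.6204 -0.319   0.    ] 0.015
lid_small [ 0.6289 -0.1134  0.    ] 0.019 side [ 0.6307 -0.1115 -0.    ] 0.031
lid_square [0.6108 0.1203 3.1338] 0.01 side [0.6124 0.1223 3.1289] 0.027
lid_oblong [ 0.4594 -0.09    1.862 ] 0.146 side [ 0.461  -0.0884  1.8583] 0.026
crock_large [ 0.6227  0.3164 -0.    ] 0.042 side [ 0.6252  0.3219 -0.    ] 0.046
crock_small [ 0.4419  0.3271 -0.    ] 0.056 side [ 0.4438  0.3332 -0.    ] 0.066
crock_square [0.4414 0.0983 2.4282] 0.053 side [0.4427 0.0999 2.4269] 0.012
crock_oblong [ 0.4575 -0.3324  1.3073] 0.133 side [ 0.4585 -0.3331  1.3163] 0.008
tumbler rim [ 0.53616571 -0.2253075   0.03      ]
cup [ 0.53149076 -0.00158124  0.03      ]
bowl [0.52712247 0.20746933 0.03      ]
```

View pics/c1.png

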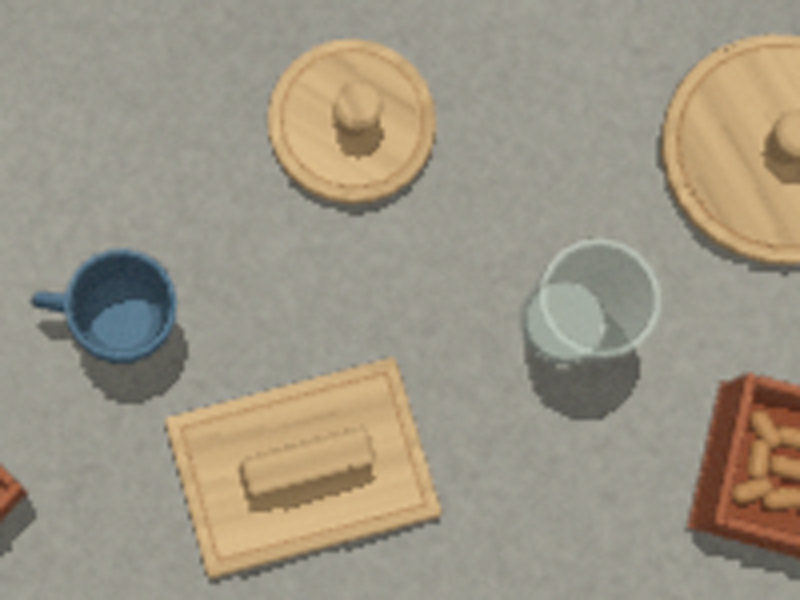

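Run:
```python
from h import *
import pickle
T,S=pickle.load(open("s0.pkl","rb"))
P={}
ov=T["color"].copy();ov=cv2.resize(ov,None,fx=4,fy=4,interpolation=2)
ovs=cv2.resize(S["color"],None,fx=4,fy=4,interpolation=2)
for n,y in zip(OB,(0,0,3.13,1.86,0,0,2.428,1.31)):
    w=pix2w(T,SEED[n],.01 if n[0]=="l" else .035)
    a=(w[0],w[1],y)
    for _ in range(2): a,fa=fit(T,n,a)
    b=a
    for _ in range(2):b,fb=fit(S,n,b)
    P[n]=(a,b)
    print(n,a.round(4),round(fa,3),"side",b.round(4),round(fb,3))
    for im,s,v in((ov,T,a),(ovs,S,b)):
        r=render(s,n,v,(0,0,640,480),0,4);cs,_=cv2.findContours(r,0,2);cv2.drawContours(im,cs,-1,(0,255,0),1)
pickle.dump(P,open("P.pkl","wb"))
cv2.imwrite("pics/ovA.png",ov[600:1300,480:1260]);cv2.imwrite("pics/ovB.png",ov[600:1300,1300:2200][:,:800])
cv2.imwrite("pics/ovC.png",ovs[450:1000,800:1500])
```

```text
lid_large [ 0.6187 -0.3201  0.    ] 0.017 side [ 0.6204 -0.319   0.    ] 0.015
lid_small [ 0.6286 -0.1134  0.    ] 0.019 side [ 0.6307 -0.1115  0.    ] 0.031
lid_square [0.6108 0.1203 3.1333] 0.01 side [0.6126 0.122  1.563 ] 0.027
lid_oblong [ 0.4595 -0.0899  1.8559] 0.01 side [ 0.4612 -0.0884  1.8534] 0.026
crock_large [0.6225 0.3162 0.    ] 0.042 side [0.6251 0.3216 0.    ] 0.047
crock_small [0.4419 0.3271 0.    ] 0.056 side [0.4438 0.3332 0.    ] 0.066
crock_square [0.4413 0.0986 0.8512] 0.016 side [0.4427 0.0999 0.8561] 0.012
crock_oblong [ 0.457  -0.3333  1.3203] 0.013 side [ 0.4585 -0.3331  1.3169] 0.008
```

Run:
```python
import cv2
for c in "AC":
    a=cv2.imread(f"pics/ov{c}.png");print(a.shape);cv2.imwrite(f"pics/ov{c}s.png",a[:600,:800])
```

```text
(700, 780, 3)
(550, 700, 3)
```

View pics/ovAs.png

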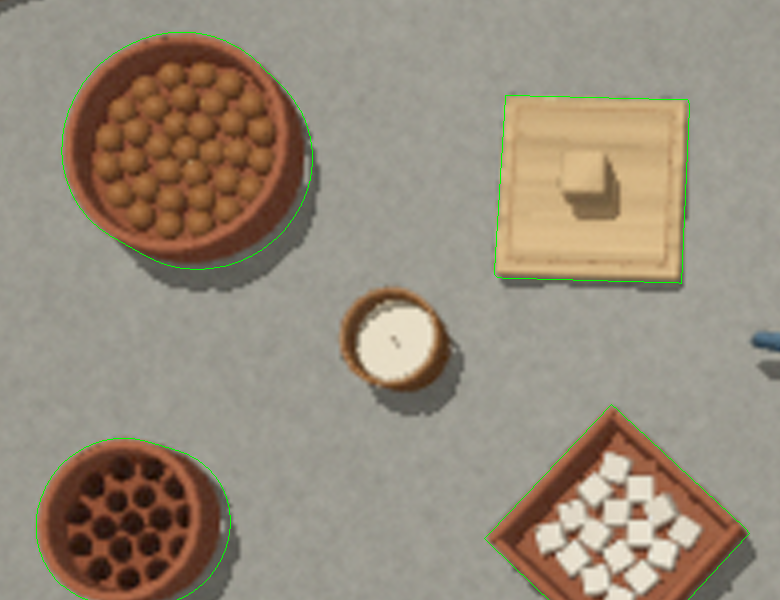

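View pics/ovCs.png

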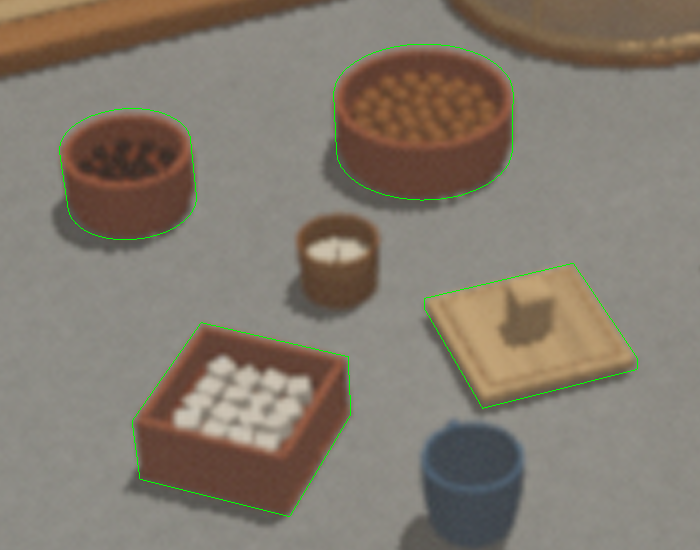

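```bash
python3 - <<'E'
import h
from h import *
import pickle
T,S=pickle.load(open("s0.pkl","rb"));P=pickle.load(open("P.pkl","rb"))
for tp in (.8,.85,.9,.95):
    h.layers=lambda n:[[(outline("r",OB[n][1]*tp,0),0),(outline("r",OB[n][1],0),.04)]]
    for n in("crock_large","crock_small"):
        for nm,s,p in(("T",T,P[n][0]),("S",S,P[n][1])):
            a,f=fit(s,n,p);print(tp,n,nm,a[:2].round(4),round(f,3))
E
python3 - <<'E'
import cv2
a=cv2.imread(f"pics/ovB.png");cv2.imwrite(f"pics/ovBs.png",a[:600,:800])
E
```

```text
0.8 crock_large T [0.6204 0.3135] 0.087
0.8 crock_large S [0.6216 0.312 ] 0.092
0.8 crock_small T [0.4417 0.3262] 0.081
0.8 crock_small S [0.4424 0.3262] 0.075
0.85 crock_large T [0.6212 0.3145] 0.064
0.85 crock_large S [0.6227 0.3146] 0.061
0.85 crock_small T [0.4416 0.3258] 0.056
0.85 crock_small S [0.4429 0.3279] 0.044
0.9 crock_large T [0.6214 0.3147] 0.035
0.9 crock_large S [0.6235 0.317 ] 0.029
0.9 crock_small T [0.4419 0.3268] 0.03
0.9 crock_small S [0.4431 0.3293] 0.03
0.95 crock_large T [0.6224 0.3159] 0.02
0.95 crock_large S [0.6241 0.319 ] 0.023
0.95 crock_small T [0.4418 0.3271] 0.032
0.95 crock_small S [0.4431 0.3302] 0.044
```

View pics/ovBs.png

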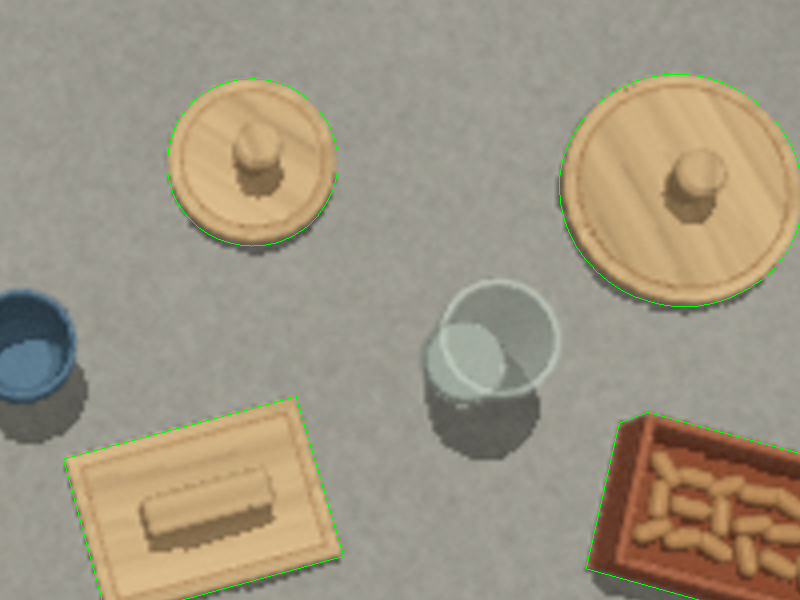

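The overlays sit on the outlines. Averaging both cameras and turning to the moves: a helper gives shifts in the tool's axes.

```bash
cat > go.py <<'E'
import sys,numpy as np
from cell import *
from scipy.spatial.transform import Rotation as R
o=get_obs();p=o["eef_pos"];r=R.from_rotvec(o["tcp_rot"]);M=r.as_matrix()
yaw=np.arctan2(M[1,0],M[0,0])
print("t",round(o["t"],2),"pos",p.round(4),"yaw",round(yaw,4),"open",round(o["opening"],3),"z-tilt",M[:,2].round(4),"F",o["ft_force"].round(1),"q6",o["joint_pos"][[0,5]].round(2))
prev=None;base=p;
for a in sys.argv[1:]:
    x,y,z,w=map(float,a.split(","))
    G=R.from_euler("z",w)*R.from_matrix(np.diag([1,-1,-1.]))
    print(a,"->",(1000*(M.T@(np.array([x,y,z])-p))).round(1),"mm rot",np.degrees((r.inv()*G).as_rotvec()).round(2))
E
python3 go.py .6297,-.1125,.10,2.834 .6297,-.1125,.015,2.834
```

```text
t 0.25 pos [0.1817 0.5717 0.2309] yaw 2.8338 open 1.001 z-tilt [-3.e-04 -5.e-04 -1.e+00] F [ 0.  -0.1  0.1] q6 [1.05 1.35]
.6297,-.1125,.10,2.834 -> [-634.3 -516.2  131.1] mm rot [-0.03 -0.01 -0.01]
.6297,-.1125,.015,2.834 -> [-634.3 -516.2  216.1] mm rot [-0.03 -0.01 -0.01]
```

Request:
{"name": "step_arm", "arguments": {
  "moves": [
    [0, -0.634, -0.516, 0.131, 0, 0, 0],
    [0, -0.634, -0.516, 0.131, 0, 0, 0],
    [0, -0.634, -0.516, 0.131, 0, 0, 0],
    [0, -0.634, -0.516, 0.131, 0, 0, 0],
    [0, -0.634, -0.516, 0.131, 0, 0, 0],
    [0, -0.634, -0.516, 0.131, 0, 0, 0],
    [0, -0.634, -0.516, 0.131, 0, 0, 0],
    [0, -0.634, -0.516, 0.131, 0, 0, 0],
    [0, -0.634, -0.516, 0.131, 0, 0, 0],
    [0, -0.634, -0.516, 0.131, 0, 0, 0]
  ],
  "squeeze": 50
}}

```text
t: 1.5
eef_pos: [0.5208, 0.0536, 0.1322]
tcp_rot: [0.482, 3.104, 0.0]
ft_force: [1.1, 0.8, -0.5]
opening: 0.501
```

```bash
python3 go.py .6297,-.1125,.10,2.834 .6297,-.1125,.015,2.834
```

```text
t 1.5 pos [0.5208 0.0536 0.1322] yaw 2.8335 open 0.501 z-tilt [ 7.e-04  1.e-04 -1.e+00] F [ 1.1  0.8 -0.5] q6 [-0.15  0.16]
.6297,-.1125,.10,2.834 -> [-154.1 -125.3   32.3] mm rot [ 0.02  0.04 -0.03]
.6297,-.1125,.015,2.834 -> [-154.  -125.3  117.3] mm rot [ 0.02  0.04 -0.03]
```

Request:
{"name": "step_arm", "arguments": {
  "moves": [
    [0, -0.154, -0.1255, 0.032, 0, 0, 0],
    [0, -0.154, -0.1255, 0.032, 0, 0, 0],
    [0, -0.154, -0.1255, 0.032, 0, 0, 0],
    [0, -0.154, -0.1255, 0.032, 0, 0, 0],
    [0, -0.154, -0.1255, 0.032, 0, 0, 0]
  ]
}}

```text
t: 2.12
eef_pos: [0.6284, -0.111, 0.0999]
tcp_rot: [-0.483, -3.103, -0.001]
ft_force: [-0.1, 0.8, -0.0]
opening: 0.497
```

```bash
python3 go.py .6297,-.1125,.015,2.834
python3 - <<'E'
from cell import *
import cv2
cv2.imwrite("pics/w1.png",snapshot("wrist")["color"])
E
```

```text
t 2.12 pos [ 0.6284 -0.111   0.0999] yaw 2.8327 open 0.497 z-tilt [-1.e-03  7.e-04 -1.e+00] F [-0.1  0.8 -0. ] q6 [-0.38 -0.07]
.6297,-.1125,.015,2.834 -> [-1.8 -1.1 84.9] mm rot [ 0.02 -0.07 -0.07]
```

View pics/w1.png

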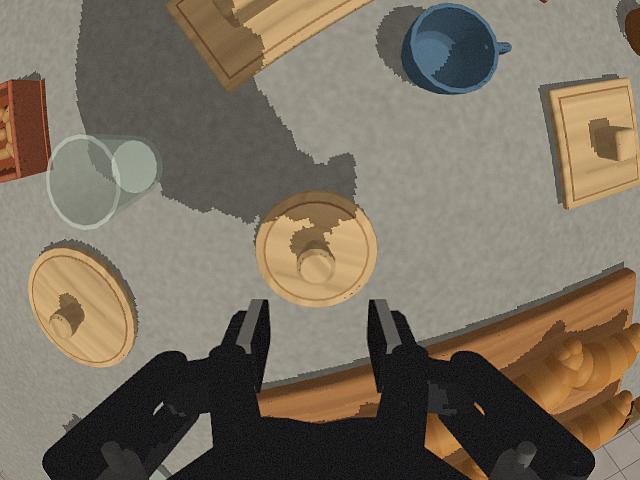

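The small lid's knob at (316,265) lies midway between the fingers (about 318). Descending.

Request:
{"name": "step_arm", "arguments": {
  "moves": [
    [0, 0, 0, 0.05, 0, 0, 0],
    [0, 0, 0, 0.085, 0, 0, 0],
    [0, 0, 0, 0.085, 0, 0, 0],
    [-0.6, 0, 0, 0.085, 0, 0, 0],
    [-1, 0, 0, 0.085, 0, 0, 0],
    [-1, 0, 0, 0.085, 0, 0, 0],
    [-1, 0, 0, 0.085, 0, 0, 0],
    [-1, 0, 0, 0.085, 0, 0, 0]
  ],
  "squeeze": 50
}}

```text
t: 3.18
eef_pos: [0.6293, -0.1102, 0.017]
tcp_rot: [0.48, 3.103, 0.001]
ft_force: [-1.3, 2.6, 7.0]
opening: 0.238
```

```bash
python3 go.py .6297,-.1125,.12,2.834 .4425,.3283,.12,2.834
```

```text
t 3.17 pos [ 0.6293 -0.1102  0.017 ] yaw 2.8344 open 0.238 z-tilt [ 1.6e-03  5.0e-04 -1.0e+00] F [-1.3  2.6  7. ] q6 [-0.38 -0.07]
.6297,-.1125,.12,2.834 -> [  -1.2   -2.  -103. ] mm rot [0.05 0.08 0.02]
.4425,.3283,.12,2.834 -> [ 310.5  361.5 -103.1] mm rot [0.05 0.08 0.02]
```

Request:
{"name": "step_arm", "arguments": {
  "moves": [
    [-1, 0, 0, -0.03, 0, 0, 0],
    [-1, 0, 0, -0.08, 0, 0, 0],
    [-1, 0, 0, -0.105, 0, 0, 0],
    [-1, 0.1, 0.116, -0.105, 0, 0, 0],
    [-1, 0.31, 0.362, -0.105, 0, 0, 0],
    [-1, 0.31, 0.362, -0.105, 0, 0, 0],
    [-1, 0.31, 0.362, -0.105, 0, 0, 0],
    [-1, 0.31, 0.362, -0.105, 0, 0, 0],
    [-1, 0.31, 0.362, -0.105, 0, 0, 0],
    [-1, 0.31, 0.362, -0.105, 0, 0, 0]
  ]
}}

```text
t: 4.42
eef_pos: [0.4572, 0.294, 0.1211]
tcp_rot: [0.482, 3.103, 0.001]
ft_force: [1.3, 0.2, -0.2]
opening: 0.237
```

```bash
python3 go.py .4425,.3283,.12,2.834
```

```text
t 4.42 pos [0.4572 0.294  0.1211] yaw 2.8337 open 0.237 z-tilt [ 1.2e-03  4.0e-04 -1.0e+00] F [ 1.3  0.2 -0.2] q6 [0.33 0.64]
.4425,.3283,.12,2.834 -> [24.4 28.2  1.1] mm rot [ 0.05  0.06 -0.02]
```

Request:
{"name": "step_arm", "arguments": {
  "moves": [
    [-1, 0.0245, 0.028, 0.001, 0, 0, 0],
    [-1, 0.0245, 0.028, 0.001, 0, 0, 0],
    [-1, 0.0245, 0.028, 0.03, 0, 0, 0],
    [-1, 0.0245, 0.028, 0.03, 0, 0, 0]
  ]
}}

```text
t: 4.92
eef_pos: [0.4421, 0.3252, 0.0887]
tcp_rot: [-0.482, -3.102, 0.003]
ft_force: [-0.6, -0.0, -0.7]
opening: 0.24
```

```bash
python3 go.py .4425,.3283,.054,2.834
python3 - <<'E'
from cell import *
import cv2
cv2.imwrite("pics/w2.png",snapshot("wrist")["color"])
s=snapshot("side")["color"]
cv2.imwrite("pics/s2.png",cv2.resize(s[80:230,140:340],None,fx=4,fy=4,interpolation=2))
E
```

```text
t 4.92 pos [0.4421 0.3252 0.0887] yaw 2.8333 open 0.24 z-tilt [-0.0031 -0.0015 -1.    ] F [-0.6 -0.  -0.7] q6 [0.4 0.7]
.4425,.3283,.054,2.834 -> [ 0.5  3.2 34.7] mm rot [-0.14 -0.14 -0.04]
```

View pics/w2.png

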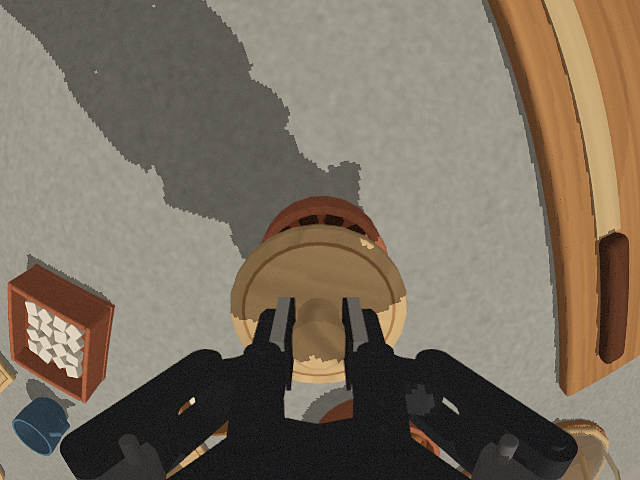

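View pics/s2.png

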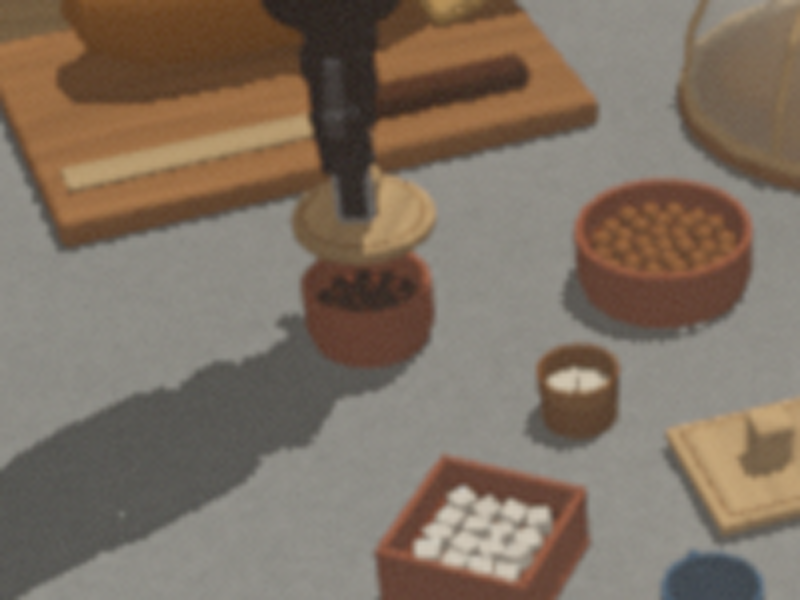

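```bash
cat > ov.py <<'E'
# usage: ov.py out cam cx cy  name,x,y,yaw,z0 ...
import sys,numpy as np
from cell import *
from h import *
s=snapshot(sys.argv[2]);cx,cy=int(sys.argv[3]),int(sys.argv[4])
x0=max(0,min(cx-70,500));y0=max(0,min(cy-55,370))
im=cv2.resize(s["color"],None,fx=5,fy=5,interpolation=2)
col=[(0,255,0),(255,255,0)]
for i,a in enumerate(sys.argv[5:]):
    n,*v=a.split(",");v=list(map(float,v))
    r=render(s,n,v[:3],(0,0,640,480),v[3],5);cs,_=cv2.findContours(r,0,2);cv2.drawContours(im,cs,-1,col[i%2],1)
cv2.imwrite("pics/"+sys.argv[1],im[y0*5:y0*5+550,x0*5:x0*5+700])
ps=[]
for _ in range(4): ps.append(get_obs()["eef_pos"]);snapshot("side")
print(np.array(ps).round(4))
E
python3 ov.py o2.png side 232 140 lid_small,.4425,.3275,0,.0715 crock_small,.4425,.329,0,0
```

```text
[[0.4439 0.326  0.0916]
 [0.4441 0.3261 0.0917]
 [0.4441 0.3263 0.0917]
 [0.444  0.3263 0.0915]]
```

View pics/o2.png

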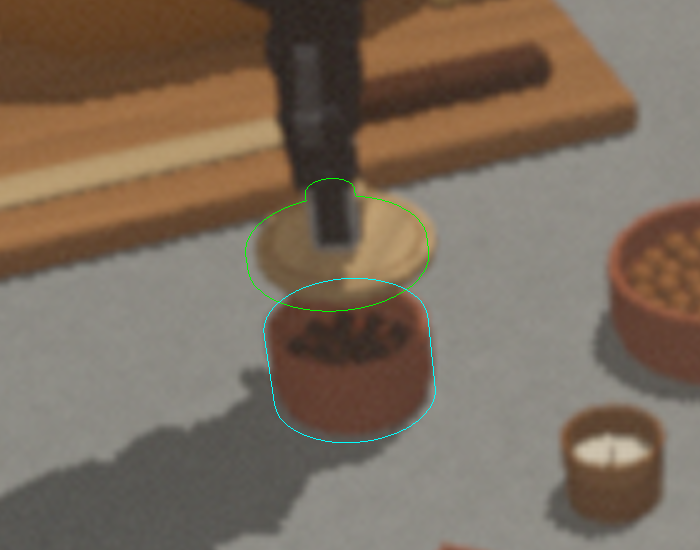

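```bash
python3 ov.py o3.png side 232 140 lid_small,.444,.3262,0,.0746 crock_small,.4431,.3295,0,0
```

```text
[[0.4437 0.3264 0.0911]
 [0.4436 0.3264 0.0909]
 [0.4435 0.3264 0.0908]
 [0.4434 0.3264 0.0907]]
```

View pics/o3.png

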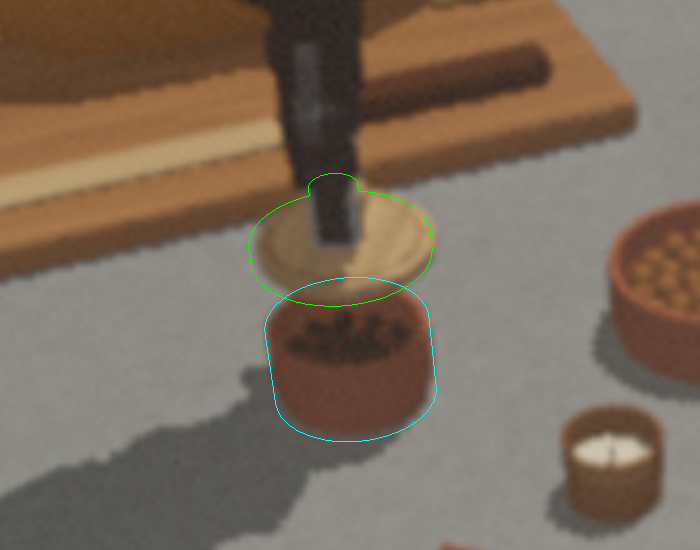

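Request:
{"name": "step_arm", "arguments": {
  "moves": [
    [-1, 0, 0.001, 0.02, 0, 0, 0],
    [-1, 0, 0.001, 0.032, 0, 0, 0],
    [-1, 0, 0.001, 0.0375, 0, 0, 0],
    [-1, 0, 0.001, 0.0385, 0, 0, 0],
    [-1, 0, 0.001, 0.0385, 0, 0, 0]
  ]
}}

```text
t: 6.15
eef_pos: [0.4432, 0.3271, 0.0522]
tcp_rot: [-0.481, -3.104, 0.001]
ft_force: [-4.6, -2.3, 8.0]
opening: 0.238
```

```bash
python3 go.py .4425,.3283,.052,2.834; python3 ov.py o4.png side 232 150 lid_small,.4435,.3275,0,.035 crock_small,.4431,.3295,0,0
```

```text
t 6.15 pos [0.4432 0.3271 0.0522] yaw 2.8339 open 0.238 z-tilt [-6.e-04 -4.e-04 -1.e+00] F [-4.6 -2.3  8. ] q6 [0.4  0.71]
.4425,.3283,.052,2.834 -> [1.  0.9 0.2] mm rot [-0.03 -0.02 -0.  ]
[[0.4432 0.3271 0.0522]
 [0.4431 0.3271 0.0522]
 [0.4432 0.3271 0.0522]
 [0.4432 0.3271 0.0522]]
```

View pics/o4.png

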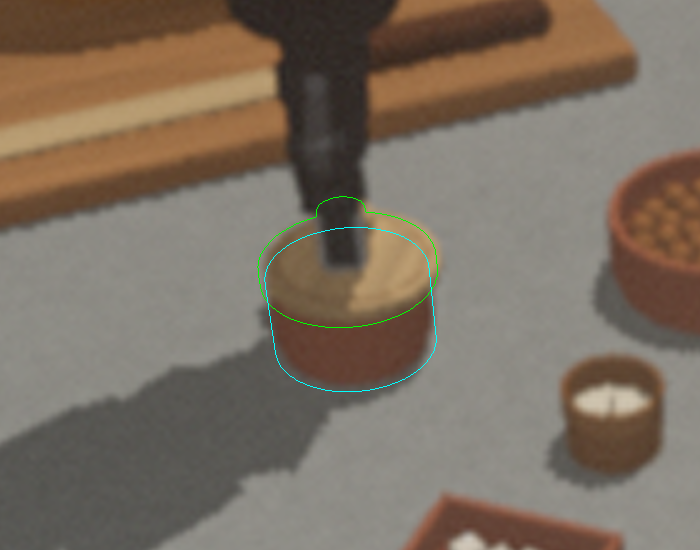

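Request:
{"name": "step_arm", "arguments": {
  "moves": [
    [-0.5, 0, 0, -0.001, 0, 0, 0],
    [0, 0, 0, -0.001, 0, 0, 0],
    [0, 0, 0, -0.001, 0, 0, 0],
    [0, 0, 0, -0.03, 0, 0, 0],
    [0, 0, 0, -0.06, 0, 0, 0],
    [0, 0, 0, -0.06, 0, 0, 0]
  ]
}}

```text
t: 7.15
eef_pos: [0.4451, 0.328, 0.1145]
tcp_rot: [0.481, 3.101, 0.004]
ft_force: [-0.6, -0.3, -0.4]
opening: 0.499
```

```bash
python3 go.py .6117,.1212,.1,3.1335; python3 ov.py o5.png side 232 150 lid_small,.4435,.329,0,.035 crock_small,.4431,.3295,0,0
```

```text
t 7.15 pos [0.4451 0.328  0.1145] yaw 2.8338 open 0.499 z-tilt [ 0.004   0.0018 -1.    ] F [-0.6 -0.3 -0.4] q6 [0.4  0.71]
.6117,.1212,.1,3.1335 -> [-221.3 -146.6   14.8] mm rot [  0.14   0.21 -17.17]
[[0.4443 0.3276 0.1128]
 [0.4436 0.3273 0.1117]
 [0.4432 0.3271 0.111 ]
 [0.443  0.327  0.1108]]
```

View pics/o5.png

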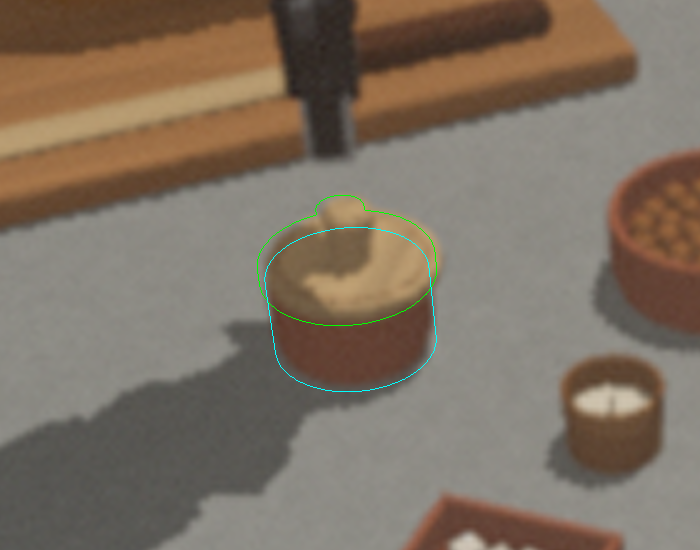

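The small lid is seated level. The square lid is next.

```bash
python3 go.py .6117,.1212,.1,3.1335 .6117,.1212,.0175,3.1335
```

```text
t 7.4 pos [0.4429 0.327  0.1107] yaw 2.8338 open 0.5 z-tilt [-1.6e-03 -6.0e-04 -1.0e+00] F [-1.   0.4  0.1] q6 [0.4  0.71]
.6117,.1212,.1,3.1335 -> [-223.2 -145.    10.6] mm rot [ -0.05  -0.09 -17.17]
.6117,.1212,.0175,3.1335 -> [-223.3 -144.9   93.1] mm rot [ -0.05  -0.09 -17.17]
```

Request:
{"name": "step_arm", "arguments": {
  "moves": [
    [0, -0.05, -0.0325, 0.011, 0, 0, -4],
    [0, -0.1, -0.065, 0.011, 0, 0, -9],
    [0, -0.15, -0.0975, 0.011, 0, 0, -14],
    [0, -0.2, -0.13, 0.011, 0, 0, -17.2],
    [0, -0.223, -0.145, 0.011, 0, 0, -17.2],
    [0, -0.223, -0.145, 0.011, 0, 0, -17.2],
    [0, -0.223, -0.145, 0.011, 0, 0, -17.2],
    [0, -0.223, -0.145, 0.011, 0, 0, -17.2]
  ]
}}

```text
t: 8.4
eef_pos: [0.6114, 0.1226, 0.1007]
tcp_rot: [-0.01, -3.141, -0.0]
ft_force: [0.2, 0.9, -0.1]
opening: 0.5
```

```bash
python3 - <<'E'
from cell import *
import cv2
cv2.imwrite("pics/w3.png",snapshot("wrist")["color"])
E
python3 go.py .6117,.1212,.0175,3.1335
```

```text
t 8.45 pos [0.6115 0.1226 0.1008] yaw 3.1354 open 0.501 z-tilt [-2.e-04  2.e-04 -1.e+00] F [-0.4 -0.5 -1.2] q6 [-0.01 -0.01]
.6117,.1212,.0175,3.1335 -> [-0.2 -1.4 83.3] mm rot [ 0.01 -0.01  0.11]
```

View pics/w3.png

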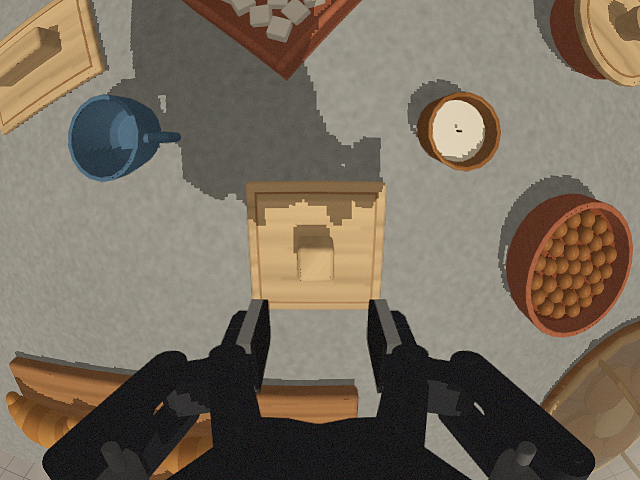

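The square knob at (315,262) is centred between the fingers and in line with them. Grasping it next.

Request:
{"name": "step_arm", "arguments": {
  "moves": [
    [0, 0, 0, 0.05, 0, 0, 0],
    [0, 0, 0, 0.075, 0, 0, 0],
    [0, 0, 0, 0.083, 0, 0, 0],
    [-0.6, 0, 0, 0.083, 0, 0, 0],
    [-1, 0, 0, 0.083, 0, 0, 0],
    [-1, 0, 0, 0.083, 0, 0, 0],
    [-1, 0, 0, 0.083, 0, 0, 0]
  ],
  "squeeze": 50
}}

```text
t: 9.32
eef_pos: [0.6128, 0.1216, 0.0189]
tcp_rot: [0.012, 3.14, 0.0]
ft_force: [-0.8, 0.2, 5.2]
opening: 0.243
```

```bash
python3 go.py .442,.0992,.12,2.4235
```

```text
t 9.32 pos [0.6128 0.1216 0.0189] yaw 3.1341 open 0.243 z-tilt [ 1.5e-03  1.0e-04 -1.0e+00] F [-0.8  0.2  5.2] q6 [-0.01 -0.01]
.442,.0992,.12,2.4235 -> [ 170.5  -23.7 -101.3] mm rot [4.000e-02 8.000e-02 4.071e+01]
```

Request:
{"name": "step_arm", "arguments": {
  "moves": [
    [-1, 0, 0, -0.03, 0, 0, 0],
    [-1, 0, 0, -0.08, 0, 0, 0],
    [-1, 0, 0, -0.1, 0, 0, 0],
    [-1, 0.03, -0.004, -0.1, 0, 0, 8],
    [-1, 0.07, -0.01, -0.1, 0, 0, 16],
    [-1, 0.12, -0.017, -0.1, 0, 0, 25],
    [-1, 0.15, -0.021, -0.1, 0, 0, 34],
    [-1, 0.1705, -0.0235, -0.1, 0, 0, 40.7],
    [-1, 0.1705, -0.0235, -0.08, 0, 0, 40.7],
    [-1, 0.1705, -0.0235, -0.08, 0, 0, 40.7]
  ]
}}

```text
t: 10.58
eef_pos: [0.4403, 0.0994, 0.0965]
tcp_rot: [-1.103, -2.939, 0.001]
ft_force: [-0.6, -0.2, -0.3]
opening: 0.245
```

```bash
python3 ov.py o6.png side 260 200 lid_square,.4427,.0999,.853,.08 crock_square,.4427,.0999,.853,0; python3 go.py .442,.0992,.0525,2.4235
```

```text
[[0.4409 0.0993 0.0974]
 [0.4414 0.0993 0.098 ]
 [0.4417 0.0993 0.0983]
 [0.4419 0.0993 0.0985]]
t 10.82 pos [0.4419 0.0993 0.0985] yaw 2.4238 open 0.243 z-tilt [ 6.e-04  0.e+00 -1.e+00] F [ 0.2 -0.7 -0.6] q6 [-0.07  0.65]
.442,.0992,.0525,2.4235 -> [-0.1 -0.  46. ] mm rot [0.02 0.02 0.01]
```

View pics/o6.png

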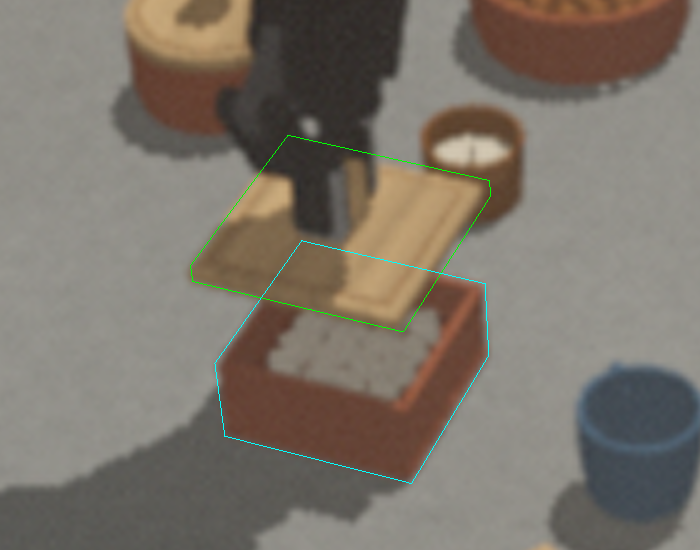

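The lid is aligned in both position and yaw. Lowering it.

Request:
{"name": "step_arm", "arguments": {
  "moves": [
    [-1, 0, 0, 0.025, 0, 0, 0],
    [-1, 0, 0, 0.038, 0, 0, 0],
    [-1, 0, 0, 0.044, 0, 0, 0],
    [-1, 0, 0, 0.0455, 0, 0, 0],
    [-1, 0, 0, 0.0455, 0, 0, 0],
    [-0.5, 0, 0, 0.0445, 0, 0, 0],
    [0, 0, 0, 0.0445, 0, 0, 0],
    [0, 0, 0, 0.0445, 0, 0, 0],
    [0, 0, 0, 0.015, 0, 0, 0],
    [0, 0, 0, -0.015, 0, 0, 0]
  ]
}}

```text
t: 12.08
eef_pos: [0.4411, 0.0994, 0.1133]
tcp_rot: [-1.103, -2.941, 0.0]
ft_force: [0.4, -0.5, -0.5]
opening: 0.501
```

```bash
python3 ov.py o7.png side 260 200 lid_square,.4427,.0999,.853,.035 crock_square,.4427,.0999,.853,0; python3 go.py .4603,-.0892,.11,1.855
```

```text
[[0.4431 0.0992 0.1177]
 [0.4434 0.0992 0.1162]
 [0.4427 0.0993 0.1144]
 [0.4419 0.0993 0.1131]]
t 12.32 pos [0.4413 0.0993 0.1124] yaw 2.4236 open 0.498 z-tilt [-4.e-04  1.e-04 -1.e+00] F [ 0.2  0.4 -1.2] q6 [-0.07  0.65]
.4603,-.0892,.11,1.855 -> [-138.3 -129.5    2.3] mm rot [-2.000e-02 -2.000e-02  3.258e+01]
```

View pics/o7.png

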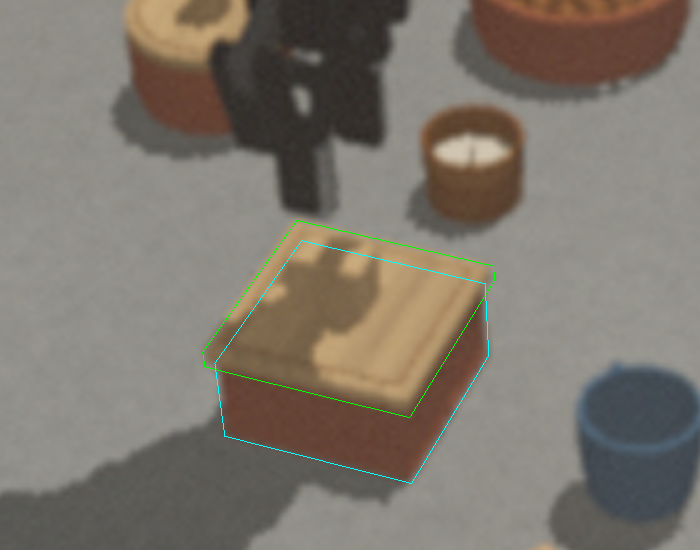

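Square lid seated. The oblong lid is next.

Request:
{"name": "step_arm", "arguments": {
  "moves": [
    [0, -0.035, -0.032, 0.002, 0, 0, 9],
    [0, -0.075, -0.07, 0.002, 0, 0, 18],
    [0, -0.11, -0.103, 0.002, 0, 0, 27],
    [0, -0.138, -0.13, 0.002, 0, 0, 32.6],
    [0, -0.138, -0.13, 0.002, 0, 0, 32.6],
    [0, -0.138, -0.13, 0.002, 0, 0, 32.6],
    [0, -0.138, -0.13, 0.002, 0, 0, 32.6]
  ]
}}

```text
t: 13.2
eef_pos: [0.4596, -0.0884, 0.1105]
tcp_rot: [-1.882, -2.514, -0.0]
ft_force: [0.6, 0.4, 0.6]
opening: 0.502
```

```bash
python3 - <<'E'
from cell import *
import cv2
cv2.imwrite("pics/w4.png",snapshot("wrist")["color"])
E
python3 go.py .4603,-.0892,.0175,1.855
```

```text
t 13.25 pos [ 0.4597 -0.0884  0.1106] yaw 1.8565 open 0.496 z-tilt [-3.e-04  4.e-04 -1.e+00] F [-0.4  0.8 -0.7] q6 [-0.47  0.81]
.4603,-.0892,.0175,1.855 -> [-1.   0.3 93.1] mm rot [-0.01 -0.03  0.08]
```

View pics/w4.png

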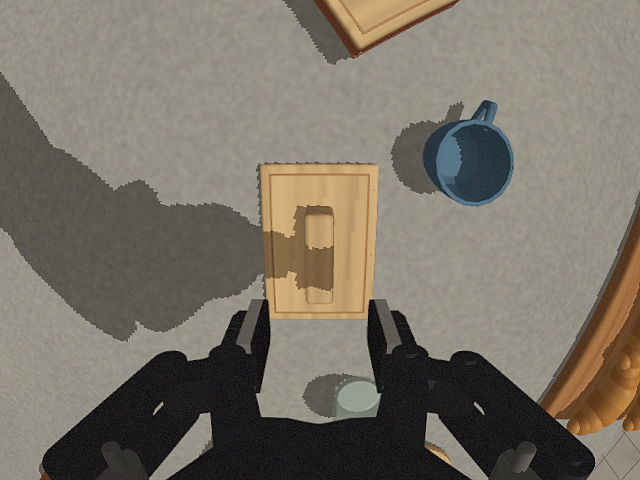

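The bar grip at (319,255) is centred and parallel to the pads.

Request:
{"name": "step_arm", "arguments": {
  "moves": [
    [0, 0, 0, 0.05, 0, 0, 0],
    [0, 0, 0, 0.085, 0, 0, 0],
    [0, 0, 0, 0.0925, 0, 0, 0],
    [-0.6, 0, 0, 0.0925, 0, 0, 0],
    [-1, 0, 0, 0.0925, 0, 0, 0],
    [-1, 0, 0, 0.0925, 0, 0, 0],
    [-1, 0, 0, 0.0925, 0, 0, 0],
    [-1, 0, 0, 0.0925, 0, 0, 0]
  ],
  "squeeze": 50
}}

```text
t: 14.25
eef_pos: [0.461, -0.0898, 0.0199]
tcp_rot: [1.883, 2.512, 0.001]
ft_force: [-0.5, 1.2, 7.1]
opening: 0.201
```

```bash
python3 go.py .4577,-.3332,.13,1.318
```

```text
t 14.25 pos [ 0.461  -0.0898  0.0199] yaw 1.8547 open 0.201 z-tilt [ 2.3e-03 -8.0e-04 -1.0e+00] F [-0.5  1.2  7.1] q6 [-0.47  0.81]
.4577,-.3332,.13,1.318 -> [-232.9  -71.1 -109.9] mm rot [ 0.14  0.05 30.75]
```

Request:
{"name": "step_arm", "arguments": {
  "moves": [
    [-1, 0, 0, -0.03, 0, 0, 0],
    [-1, 0, 0, -0.08, 0, 0, 0],
    [-1, 0, 0, -0.11, 0, 0, 0],
    [-1, -0.04, -0.012, -0.11, 0, 0, 5],
    [-1, -0.095, -0.029, -0.11, 0, 0, 13],
    [-1, -0.15, -0.046, -0.11, 0, 0, 21],
    [-1, -0.2, -0.061, -0.11, 0, 0, 28],
    [-1, -0.233, -0.071, -0.11, 0, 0, 30.7],
    [-1, -0.233, -0.071, -0.08, 0, 0, 30.7],
    [-1, -0.233, -0.071, -0.08, 0, 0, 30.7]
  ]
}}

```text
t: 15.5
eef_pos: [0.4557, -0.332, 0.0964]
tcp_rot: [-2.48, -1.921, 0.0]
ft_force: [0.4, -0.3, -0.3]
opening: 0.202
```

```bash
python3 ov.py o8.png side 350 360 lid_oblong,.4585,-.3331,1.317,.08 crock_oblong,.4585,-.3331,1.317,0; python3 go.py .4577,-.3332,.0525,1.318
```

```text
[[ 0.4564 -0.3323  0.098 ]
 [ 0.457  -0.3326  0.099 ]
 [ 0.4574 -0.3329  0.0996]
 [ 0.4576 -0.333   0.0998]]
t 15.75 pos [ 0.4576 -0.3331  0.0998] yaw 1.3195 open 0.199 z-tilt [ 0.0013 -0.0014 -1.    ] F [-0.3  0.6 -1.1] q6 [-0.86  0.96]
.4577,-.3332,.0525,1.318 -> [-0.1  0.1 47.3] mm rot [0.09 0.06 0.09]
```

View pics/o8.png

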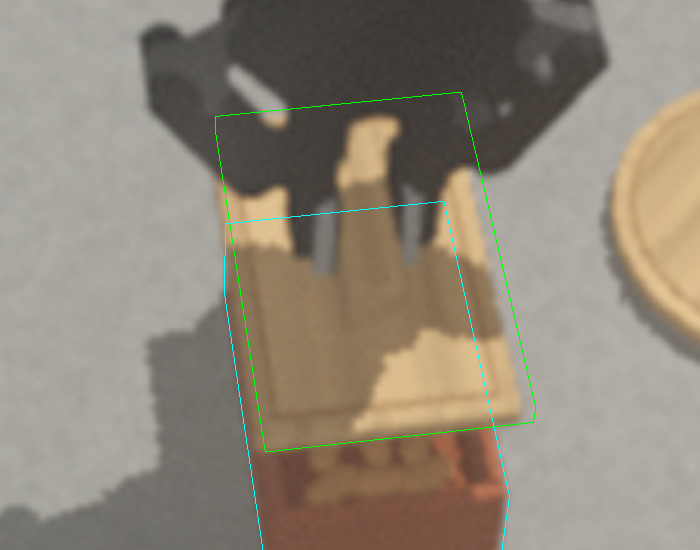

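Request:
{"name": "step_arm", "arguments": {
  "moves": [
    [-1, 0, 0, 0.025, 0, 0, 0],
    [-1, 0, 0, 0.038, 0, 0, 0],
    [-1, 0, 0, 0.041, 0, 0, 0],
    [-1, 0, 0, 0.041, 0, 0, 0]
  ]
}}

```text
t: 16.25
eef_pos: [0.4572, -0.333, 0.0579]
tcp_rot: [2.482, 1.925, 0.0]
ft_force: [-0.0, 0.1, -1.2]
opening: 0.198
```

```bash
python3 ov.py o9.png side 350 375 lid_oblong,.4585,-.3331,1.317,.041 crock_oblong,.4585,-.3331,1.317,0; python3 go.py .4577,-.3332,.0525,1.318
```

```text
[[ 0.4573 -0.3332  0.0581]
 [ 0.4574 -0.3333  0.0583]
 [ 0.4573 -0.3333  0.0582]
 [ 0.4573 -0.3333  0.0581]]
t 16.5 pos [ 0.4572 -0.3332  0.058 ] yaw 1.3188 open 0.198 z-tilt [ 6.e-04 -6.e-04 -1.e+00] F [ 0.   0.3 -0.8] q6 [-0.86  0.96]
.4577,-.3332,.0525,1.318 -> [0.2 0.4 5.5] mm rot [0.04 0.02 0.05]
```

View pics/o9.png

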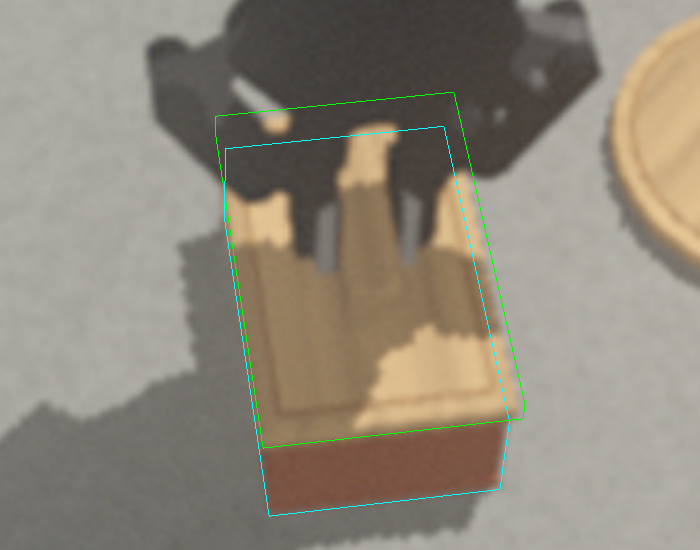

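Request:
{"name": "step_arm", "arguments": {
  "moves": [
    [-1, 0, 0, 0.003, 0, 0, 0],
    [-1, 0, 0, 0.0045, 0, 0, 0],
    [-1, 0, 0, 0.0045, 0, 0, 0],
    [-0.5, 0, 0, 0.0035, 0, 0, 0],
    [0, 0, 0, 0.0035, 0, 0, 0],
    [0, 0, 0, 0.0035, 0, 0, 0],
    [0, 0, 0, -0.02, 0, 0, 0],
    [0, 0, 0, -0.06, 0, 0, 0],
    [0, 0, 0, -0.06, 0, 0, 0]
  ]
}}

```text
t: 17.62
eef_pos: [0.4583, -0.3344, 0.1206]
tcp_rot: [2.479, 1.922, 0.001]
ft_force: [1.3, -0.3, 0.4]
opening: 0.5
```

```bash
python3 ov.py o10.png side 350 375 lid_oblong,.4585,-.3331,1.317,.035 crock_oblong,.4585,-.3331,1.317,0; python3 go.py .6195,-.3195,.11,1.318
```

```text
[[ 0.4576 -0.3337  0.1186]
 [ 0.457  -0.333   0.1172]
 [ 0.4567 -0.3326  0.1164]
 [ 0.4565 -0.3324  0.116 ]]
t 17.88 pos [ 0.4564 -0.3323  0.1159] yaw 1.3189 open 0.502 z-tilt [-0.0013  0.0017 -1.    ] F [-0.7 -0.2 -0.7] q6 [-0.86  0.96]
.6195,-.3195,.11,1.318 -> [ 53.1 154.7   5.7] mm rot [-0.1  -0.07  0.05]
```

View pics/o10.png

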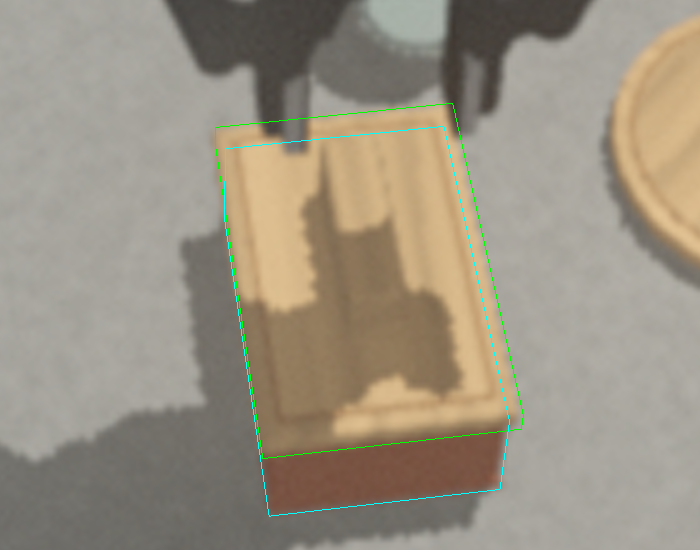

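Oblong lid seated. The large lid is last.

Request:
{"name": "step_arm", "arguments": {
  "moves": [
    [0, 0.02, 0.058, 0.006, 0, 0, 0],
    [0, 0.04, 0.117, 0.006, 0, 0, 0],
    [0, 0.0535, 0.1535, 0.006, 0, 0, 0],
    [0, 0.0535, 0.1535, 0.006, 0, 0, 0],
    [0, 0.0535, 0.1535, 0.006, 0, 0, 0],
    [0, 0.0535, 0.1535, 0.006, 0, 0, 0]
  ]
}}

```text
t: 18.62
eef_pos: [0.6181, -0.3197, 0.1114]
tcp_rot: [-2.483, -1.924, 0.0]
ft_force: [-0.3, 0.6, 0.6]
opening: 0.498
```

```bash
python3 - <<'E'
from cell import *
import cv2
cv2.imwrite("pics/w5.png",snapshot("wrist")["color"])
for _ in range(4):snapshot("top")
E
python3 go.py .6195,-.3195,.0185,1.318
```

```text
t 18.88 pos [ 0.6186 -0.3197  0.1118] yaw 1.3183 open 0.501 z-tilt [ 4.e-04 -2.e-04 -1.e+00] F [-0.9 -0.1 -0.1] q6 [-0.66  1.16]
.6195,-.3195,.0185,1.318 -> [ 0.4  0.7 93.3] mm rot [0.03 0.   0.02]
```

View pics/w5.png

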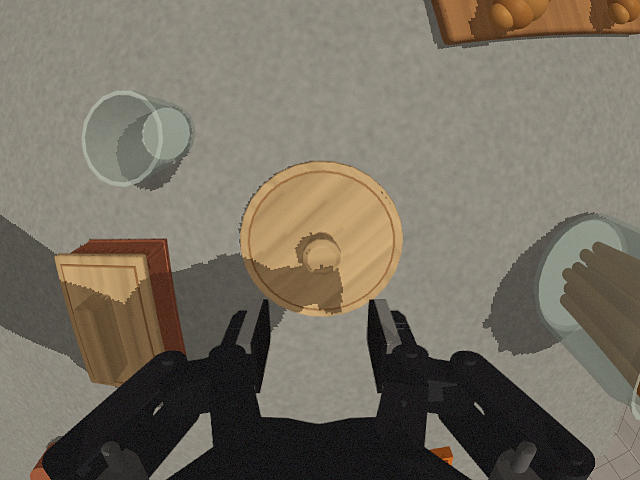

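The knob at (322,256) is within a millimetre or so of centre.

Request:
{"name": "step_arm", "arguments": {
  "moves": [
    [0, 0, 0.001, 0.05, 0, 0, 0],
    [0, 0, 0.001, 0.085, 0, 0, 0],
    [0, 0, 0.001, 0.093, 0, 0, 0],
    [-0.6, 0, 0.001, 0.093, 0, 0, 0],
    [-1, 0, 0.001, 0.093, 0, 0, 0],
    [-1, 0, 0.001, 0.093, 0, 0, 0],
    [-1, 0, 0.001, 0.093, 0, 0, 0],
    [-1, 0, 0.001, 0.093, 0, 0, 0]
  ],
  "squeeze": 50
}}

```text
t: 19.88
eef_pos: [0.6207, -0.3202, 0.0198]
tcp_rot: [2.481, 1.924, 0.001]
ft_force: [-1.4, -0.3, 5.7]
opening: 0.234
```

```bash
python3 go.py .623,.3165,.13,1.318
```

```text
t 19.88 pos [ 0.6207 -0.3202  0.0198] yaw 1.3189 open 0.234 z-tilt [ 0.0017 -0.0012 -1.    ] F [-1.4 -0.3  5.7] q6 [-0.66  1.16]
.623,.3165,.13,1.318 -> [ 617.1 -156.2 -110.9] mm rot [0.11 0.04 0.05]
```

Request:
{"name": "step_arm", "arguments": {
  "moves": [
    [-1, 0, 0, -0.03, 0, 0, 0],
    [-1, 0, 0, -0.08, 0, 0, 0],
    [-1, 0, 0, -0.11, 0, 0, 0],
    [-1, 0.04, -0.01, -0.11, 0, 0, 0],
    [-1, 0.095, -0.024, -0.11, 0, 0, 0],
    [-1, 0.15, -0.038, -0.11, 0, 0, 0],
    [-1, 0.21, -0.053, -0.11, 0, 0, 0],
    [-1, 0.27, -0.068, -0.11, 0, 0, 0],
    [-1, 0.33, -0.084, -0.11, 0, 0, 0],
    [-1, 0.39, -0.099, -0.11, 0, 0, 0]
  ]
}}

```text
t: 21.12
eef_pos: [0.621, 0.0847, 0.1286]
tcp_rot: [2.483, 1.924, 0.001]
ft_force: [0.9, 0.7, -0.7]
opening: 0.24
```

```bash
python3 go.py .623,.3165,.13,1.318
```

```text
t 21.12 pos [0.621  0.0847 0.1286] yaw 1.3188 open 0.24 z-tilt [ 4.e-04  0.e+00 -1.e+00] F [ 0.9  0.7 -0.7] q6 [-0.07  1.75]
.623,.3165,.13,1.318 -> [225.  -55.8  -1.4] mm rot [ 0.02 -0.01  0.04]
```

Request:
{"name": "step_arm", "arguments": {
  "moves": [
    [-1, 0.06, -0.015, 0, 0, 0, 0],
    [-1, 0.12, -0.03, 0, 0, 0, 0],
    [-1, 0.175, -0.0435, 0, 0, 0, 0],
    [-1, 0.21, -0.052, 0, 0, 0, 0],
    [-1, 0.2265, -0.0565, 0.03, 0, 0, 0],
    [-1, 0.2265, -0.0565, 0.055, 0, 0, 0],
    [-1, 0.2265, -0.0565, 0.065, 0, 0, 0],
    [-1, 0.2265, -0.0565, 0.067, 0, 0, 0],
    [-1, 0.2265, -0.0565, 0.067, 0, 0, 0],
    [-1, 0.2265, -0.0565, 0.067, 0, 0, 0]
  ]
}}

```text
t: 22.38
eef_pos: [0.6238, 0.3162, 0.0628]
tcp_rot: [2.483, 1.924, 0.003]
ft_force: [-0.5, -1.2, -0.9]
opening: 0.236
```

```bash
python3 ov.py o11.png side 305 140 lid_large,.6241,.318,0,.0435 crock_large,.6241,.3185,0,0;python3 go.py .623,.3165,.0535,1.318
```

```text
[[0.6237 0.3161 0.0626]
 [0.6236 0.3162 0.0624]
 [0.6234 0.3162 0.0622]
 [0.6233 0.3162 0.062 ]]
t 22.62 pos [0.6232 0.3162 0.0618] yaw 1.3188 open 0.236 z-tilt [ 5.e-04  2.e-04 -1.e+00] F [ 0.1 -0.4 -0.5] q6 [0.28 2.11]
.623,.3165,.0535,1.318 -> [ 0.2 -0.3  8.3] mm rot [ 0.02 -0.02  0.05]
```

View pics/o11.png

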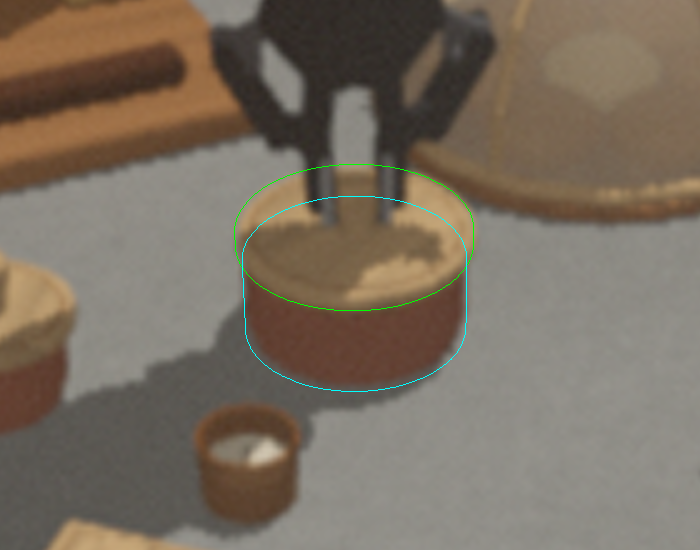

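Request:
{"name": "step_arm", "arguments": {
  "moves": [
    [-1, 0, 0, 0.005, 0, 0, 0],
    [-1, 0, 0, 0.0075, 0, 0, 0],
    [-1, 0, 0, 0.008, 0, 0, 0],
    [-1, 0, 0, 0.008, 0, 0, 0],
    [-0.5, 0, 0, 0.007, 0, 0, 0],
    [0, 0, 0, 0.007, 0, 0, 0],
    [0, 0, 0, 0.007, 0, 0, 0],
    [0, 0, 0, -0.02, 0, 0, 0],
    [0, 0, 0, -0.07, 0, 0, 0],
    [0, 0, 0, -0.1, 0, 0, 0]
  ]
}}

```text
t: 23.88
eef_pos: [0.6236, 0.3164, 0.1639]
tcp_rot: [2.482, 1.924, 0.003]
ft_force: [0.5, -0.3, 0.3]
opening: 0.498
```

Request:
{"name": "step_arm", "arguments": {
  "moves": [
    [0, -0.06, 0, -0.05, 0, 0, 0],
    [0, -0.12, 0, -0.08, 0, 0, 0],
    [0, -0.18, 0.03, -0.08, 0, 0, 0],
    [0, -0.22, 0.06, -0.08, 0, 0, 0],
    [0, -0.22, 0.06, -0.08, 0, 0, 0],
    [0, -0.22, 0.06, -0.08, 0, 0, 0]
  ]
}}

```text
t: 24.62
eef_pos: [0.6263, 0.0878, 0.2411]
tcp_rot: [-2.484, -1.923, 0.0]
ft_force: [0.3, 0.8, -0.6]
opening: 0.5
```

Run:
```python
from cell import *
from h import *
import h
T=snapshot("top");S=snapshot("side");print(get_obs()["eef_pos"],get_obs()["t"])
cv2.imwrite("pics/top9.png",T["color"]);cv2.imwrite("pics/side9.png",S["color"])
im=cv2.resize(S["color"],None,fx=4,fy=4,interpolation=2)
cv2.imwrite("pics/side9a.png",im[440:1000,800:1560])
im=cv2.resize(T["color"],None,fx=4,fy=4,interpolation=2)
cv2.imwrite("pics/top9a.png",im[600:1190,480:1260]);cv2.imwrite("pics/top9b.png",im[900:1300,1700:2300])
```

```text
[0.62596363 0.08929371 0.24119689] 24.725
```

View pics/top9.png

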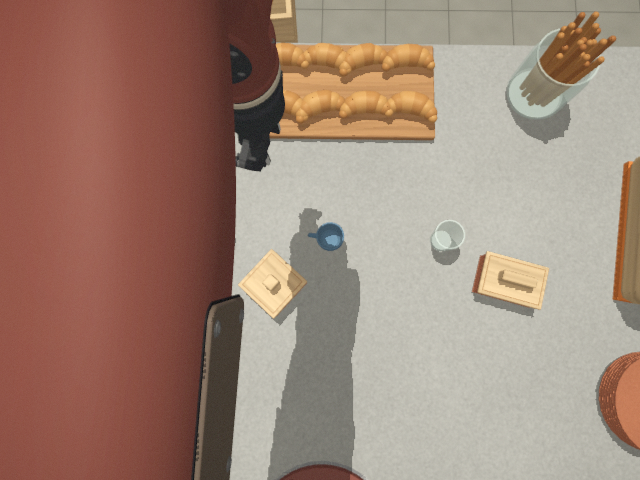

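View pics/side9.png

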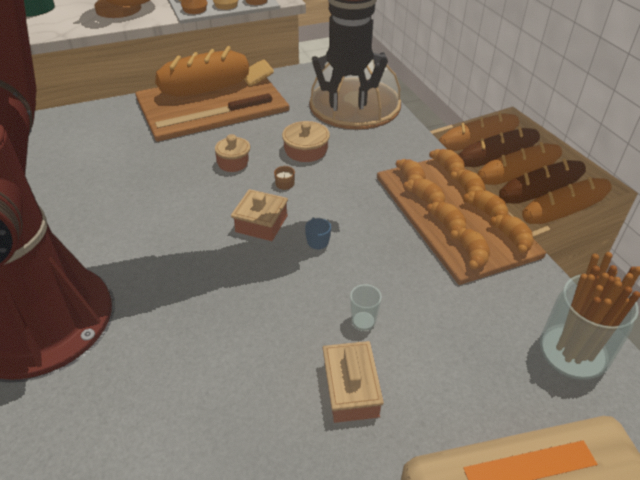

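View pics/side9a.png

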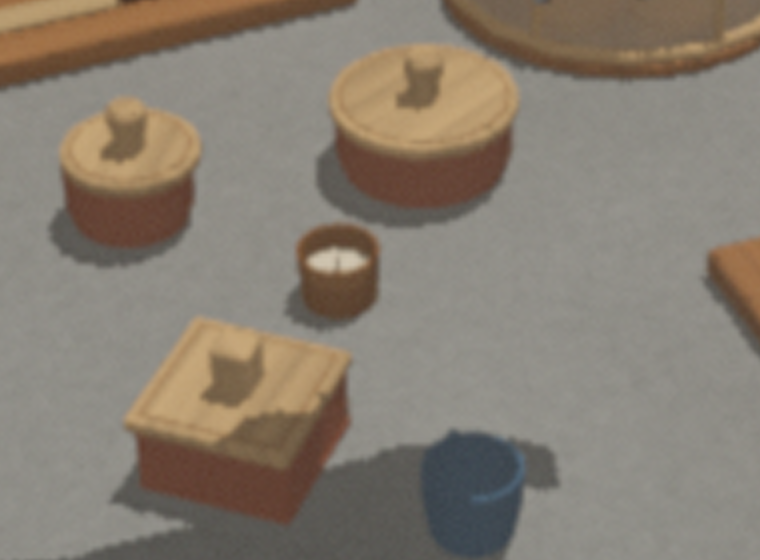

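```bash
python3 ov.py o12.png side 280 160 lid_large,.6245,.318,0,.035 lid_small,.4435,.329,0,.035 lid_square,.4427,.0999,.853,.035 >/dev/null
```

```text
(no output)
```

View pics/o12.png

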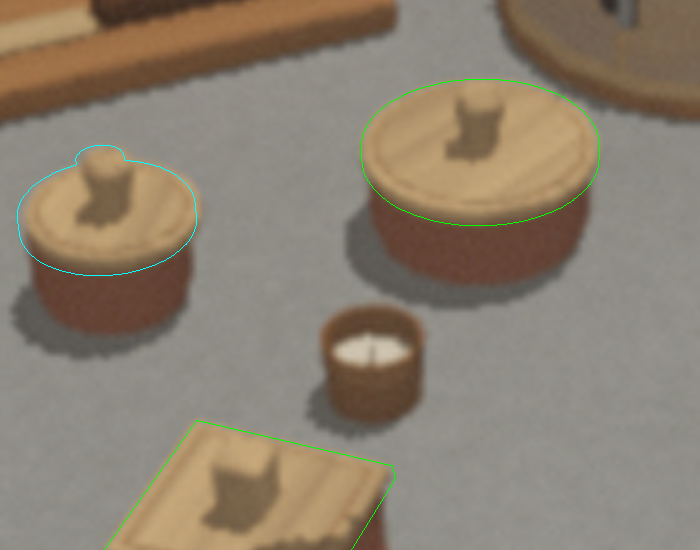

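The lids match the seated outlines to within 1 to 2 camera pixels and overhang their crocks on every side. Handing in.

```bash
python3 -c "
from cell import *
print(job_done())"
```

```text
the job is handed in; nothing more can be done
None
```

All four crocks are closed with their own lids, and I handed the job in at about 25 s. I found the poses by fitting outlines in the top and side cameras. Each lid was gripped by its knob or bar, set down gently onto the rim, and released.

**Last checks:** In the final side view all four lids lie level on their crocks. The small, square and large lids matched the outline of a seated lid to about 1–2 camera pixels there. The oblong lid was compared the same way just after its release. The square and oblong lids line up with their crocks. The tumbler and the espresso cup are standing where they were at the start. The arm was clear of everything, and nothing was dropped.

**What disagreed or could not be checked:**
- **Camera offset:** The two cameras differed by about 2 mm, so I used their average.
- **Small lid:** It appears roughly 2 mm off-centre on its crock, well inside the 10 mm limit.
- **Final top view:** The arm hid the two round crocks, so their last check rests on the side camera alone.

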